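# Load the two valve balls into the parts washer and start it

### The arm

A 6-joint arm with a two-finger parallel gripper is mounted at the origin on the work surface. World frame = base frame: x ahead of the robot, y to its left, z up, the work surface at z = 0. Lengths are in m, angles in degrees, forces in N, time in s.
With the tool pointing down it reaches from about 0.375 to 0.975 m from the base axis. Payload 3.8 kg.
Tool frame: the origin (TCP) lies midway between the tips of the shut fingers; the grasp point (between the pads) lies 19 mm behind it; z points along the fingers, y is the line along which they close (so a half turn about z gives the same grasp; the last joint's range is limited). The gripper opens to 85 mm and grips with 20 to 120 N. Pads are 22 mm wide; open, the fingers measure 114 mm over their backs; the gripper's body (76 mm by 85 mm) begins 54 mm behind the grasp point. The pads swing forward as they close: fully open they stand 13 mm farther back than shut.
Start: joints at [68.99, 15.12, 91.902, -0, 72.978, -2.114], TCP at [0.219, 0.639, 0.231] pointing down, gripper open.
Joint ranges: [-150.88, 150.88], [-54.13, 125.18], [17.81, 147.31], [-75.09, 255.09], [0, 152.58], [-146.25, 146.25]. Speed limits (degrees/s): [147.25, 147.25, 180, 180, 180, 180].

### API

Orientations are given as [roll, pitch, yaw] about the fixed x, y, z axes, in that order (R = Rz(yaw) Ry(pitch) Rx(roll)).
In Python, from plant import r, eyes gives the robot as it stands.
- The arm moves only by the tool play_rows, never from a script. Its argument "steps" is text: rows parted by semicolons, each of 7 numbers parted by spaces: the turn, a rotation vector about the world's x, y, z as a fraction of full scale, then the shift along the world's x, y, z as a fraction of full scale, then the opening, from -1 (shut) to 1 (fully open). A call has 1 to 8 rows; each row shifts and turns the commanded pose from where the row before left it; what a row does not reach is not made up. Full scale, the value 1, is 2 cm for a shift and 0.08 rad for a turn. A row lasts 1/8 s, in which the tool goes at most 62.5 mm and 10.7 degrees, less where a joint would pass 70% of its speed; a pose out of reach is approached as far as the arm can. A call with a number of a shift or a turn outside -1 to 1 is refused whole. A call with a gripper value outside its range is refused whole. The fingers move at their own pace and stop on an object; "newtons" is the grip in N (left out, the last holds). Time passes only in rows, so rows that do not move let the fingers close. It gives the time, the measured TCP pose, the force, the opening and the grip force at its end, in the units of the state.
- r.state(): the state, without advancing time (a new reading comes with each control period).
- eyes.snapshot(name): name is "scene" or "side" or "wrist"; returns a dict with "pixels" (420x560x3 uint8, red, green, blue), "z_map" (420x560 float32, m along the optical axis (not along the pixel's ray), 0 where there is no reading), "mtx" (3x3 intrinsics, pixels), "k1" (the pictures are not rectified: a ray, as slopes to the right and down, at radius r is drawn at 1 + k1 r^2 times it, then the intrinsics apply), "extrinsics" (4x4, takes a point from camera to world coordinates). Camera axes: x right, y down, z forward; pixel columns grow to the right and rows downward; lengths in m; the calibration is good to about 2 mm. A picture is of the moment at which its call begins.
- r.job_done(): hands the job in; it is judged then, once.
The state is a dict: "time_s": time; "joint_positions": joint angles; "dq": joint speeds; "joint_efforts": joint torques, N m; "ee_pos": TCP position; "eef_rot": TCP orientation; "force": force on the tool from outside, world axes, zero at the start; "torque": the same for the moment, N m; "opening": opening from 0.0 (shut) to 1.0 (fully open); "finger_force": force on a finger pad.
Only numpy, scipy, OpenCV 4.12 (cv2) and the standard library are available. Lean on these libraries where they do the work, as an engineer would, in place of code of your own. Each camera call takes 0.05 s, during which the arm holds its last target. There are 200 camera calls.

### The job

Lift the two polished valve balls out of their cradles and set them down gently in the parts washer, the large ball on the floor of the round pot and the small ball on the floor of the square pot; do not drop or bang them. Once both are in, press the washer's left key fully down (power) and then its right key (start), left and right as seen from the robot; never the middle key (drain). Leave the steel roller and everything else on the bench where it is.

Things in the scene. Friction and masses are not known exactly. Their poses are not given: they have to be found in the camera images.
- washer: green slab, the washer's deck: 270 (x) x 330 (y) x 30 mm high, fixed. Origin: centre of its underside; its front edge (-x) with the three keys looks towards the robot, +y is the left. The two pots stand on it at x = +45 mm, y = +78 and -78 mm; which pot is left varies.
- pot_round: round open steel pot fixed on the deck, outer dia 144, inner dia 136, total height 66 mm, floor 6 mm thick (inside depth 60 mm). Origin: centre of its underside (30 mm above the bench), z up.
- pot_square: square open steel pot fixed on the deck, outer 144 x 144, inner 136 x 136, total height 66 mm, floor 4 mm thick (inside depth 62 mm). Origin: centre of its underside (30 mm above the bench), sides along x and y.
- ball_large: the large steel ball, dia 50 mm, about 0.5 kg (origin turns with it: use ball_large_center)
- ball_large_center (a point): centre of the large ball (about 38 mm above the bench in its cradle)
- ball_small: the small steel ball, dia 38 mm, about 0.22 kg (use ball_small_center)
- ball_small_center (a point): centre of the small ball (about 30 mm above the bench in its cradle)
- cradle_large: aluminium cradle fixed to the bench, holding the large ball. Origin: centre of its underside, z up. Base 86 (x) x 44 (y) x 4 mm; the large ball rests on a collar at the centre (outer dia 36, inner 29, top at z = 18 mm); two cheek plates at x = +-38 mm (6 thick, 36 wide along y, top at z = 50 mm), open on the y sides: fingers must close along the cradle's y axis.
- cradle_small: aluminium cradle fixed to the bench, holding the small ball. Origin: centre of its underside, z up. Base 86 (x) x 44 (y) x 4 mm; the small ball rests on a collar at the centre (outer dia 36, inner 29, top at z = 18 mm); two cheek plates at x = +-38 mm (6 thick, 36 wide along y, top at z = 50 mm), open on the y sides: fingers must close along the cradle's y axis.
- cradle_roller: aluminium cradle fixed to the bench, holding the roller. Origin: centre of its underside, z up. Base 86 (x) x 44 (y) x 4 mm; the roller rests on a collar at the centre (outer dia 36, inner 29, top at z = 18 mm); two cheek plates at x = +-38 mm (6 thick, 36 wide along y, top at z = 50 mm), open on the y sides: fingers must close along the cradle's y axis.
- key_left (a joint): spring key at the left (+y) of the row of three on the washer's front edge (power): travel in m, 0 up, 0.006 fully down (about 5 N). Counts as pressed beyond 0.004.
- key_middle (a joint): spring key at the middle of the row of three on the washer's front edge (drain, not to be pressed): travel in m, 0 up, 0.006 fully down (about 5 N). Counts as pressed beyond 0.004.
- key_right (a joint): spring key at the right (-y) of the row of three on the washer's front edge (start): travel in m, 0 up, 0.006 fully down (about 5 N). Counts as pressed beyond 0.004.
- key_left_top (a point): centre of the top face of the left key (round, dia 26 mm, moves straight down)
- key_middle_top (a point): centre of the top face of the middle key (round, dia 26 mm, moves straight down)
- key_right_top (a point): centre of the top face of the right key (round, dia 26 mm, moves straight down); keys are 55 mm apart
- roller: bystander: short upright steel cylinder, dia 40, 34 high, resting in a cradle like the balls'. Origin: centre of its underside
- spray_can: bystander: upright spray can, dia 52, 175 high, among the cradles. Origin: centre of its underside
- bolt_dish: bystander: black dish of bolts, dia 116 at the rim, 28 high. Origin: centre of its underside
- screwdriver: bystander: screwdriver lying along its x, about 200 long, 30 high
- wrench: bystander: wrench lying flat along its x, about 180 long
Things that resemble listed ones, but are neither listed nor needed, are in the scene too. Leave any orange look-alike of the ball_small alone.

How it is judged (in metres and radians):
On the way, in this order (a step that is already met when the one before it is completed fails the run):
1. the large ball lies on the floor of the round pot and the small ball on the floor of the square pot, both at rest and let go (horizontal distance between ball_large_center and pot_round below 0.055 m and z of ball_large_center in the frame of pot_round below 0.042 m and horizontal distance between ball_small_center and pot_square below 0.055 m and z of ball_small_center in the frame of pot_square below 0.034 m and linear speed of each of ball_large, ball_small below 0.05 m/s and contact force between the fingers and ball_large below 0.1 N and contact force between the fingers and ball_small below 0.1 N), for 0.2 s.
2. the left key is pressed down (over 4 mm of its 6), the right key up (value of joint key_left above 0.004 m and value of joint key_right below 0.002 m), for 0.03 s.
3. the right key is pressed down (over 4 mm of its 6), the left key up again (value of joint key_right above 0.004 m and value of joint key_left below 0.002 m), for 0.03 s.
At the end, for the whole second after the job is handed in: the large ball is on the floor of the round pot and the small ball on the floor of the square pot (centres within 55 mm of the pot's axis and no more than about 11 mm above their resting height), both slower than 0.05 m/s; all three keys are up again (within 2 mm) (horizontal distance between ball_large_center and pot_round below 0.055 m and z of ball_large_center in the frame of pot_round below 0.042 m and horizontal distance between ball_small_center and pot_square below 0.055 m and z of ball_small_center in the frame of pot_square below 0.034 m and linear speed of each of ball_large, ball_small below 0.05 m/s and value of joint each of key_left, key_middle, key_right below 0.002 m); the robot touches nothing.
It fails at once if a ball is pressed or knocked against a pot with more than 40 N (contact force between any of ball_large, ball_small and pot_round above 40 N or contact force between any of ball_large, ball_small and pot_square above 40 N).
It fails at once if a ball is dropped: it moves faster than 0.45 m/s inside a pot (a fall of about 10 mm), or it falls on the bench ((linear speed of ball_large above 0.45 m/s and horizontal distance between ball_large_center and pot_round below 0.07 m and z of ball_large_center in the frame of pot_round below 0.08 m) or (linear speed of ball_large above 0.45 m/s and horizontal distance between ball_large_center and pot_square below 0.07 m and z of ball_large_center in the frame of pot_square below 0.08 m) or (linear speed of ball_small above 0.45 m/s and horizontal distance between ball_small_center and pot_round below 0.07 m and z of ball_small_center in the frame of pot_round below 0.08 m) or (linear speed of ball_small above 0.45 m/s and horizontal distance between ball_small_center and pot_square below 0.07 m and z of ball_small_center in the frame of pot_square below 0.08 m) or height (world z) of ball_large_center below 0.0275 m or height (world z) of ball_small_center below 0.0215 m).
It fails at once if the middle key is pressed by more than 3 mm (value of joint key_middle above 0.003 m).
It fails at once if the left or right key is pressed by more than 3 mm before both balls are in their pots (value of joint any of key_left, key_right above 0.003 m and not (horizontal distance between ball_large_center and pot_round below 0.055 m and z of ball_large_center in the frame of pot_round below 0.042 m and horizontal distance between ball_small_center and pot_square below 0.055 m and z of ball_small_center in the frame of pot_square below 0.034 m)).
It fails at once if a bystander (roller, spray can, bolt dish, screwdriver, wrench) is moved by more than 30 mm (distance of any of roller, spray_can, bolt_dish, screwdriver, wrench from where it was at the start of the episode above 0.03 m).
It also fails if it takes over 72 s, if anything falls off the work surface, if the arm or the gripper's body presses on something with over 40 N, if the wrist force passes 120 N, or if a joint passes its speed limit or range.

## Working session

There is one attempt and no reset: what is moved stays moved. The work goes in short steps, Python scripts to look and compute and a tool call to move; the robot and the scene stay as the last step left them, time stands still between calls to the robot, and variables do not carry over. Pictures are saved under pics/ and viewed, at most 10 in all, crops included, and the job is handed in when it is done.

Besides the shell and the picture viewer there is one more tool, called after "Request:" as name(argument=value, ...) on one line, values as JSON. play_rows: Moves the arm, as the interface text tells. Shift numbers are shares of 2 cm and turn numbers shares of 0.08 rad, none past 1 either way. Its arguments: {"type":"object","properties":{"steps":{"type":"string"},"newtons":{"type":"number"}},"required":["steps"]}

```bash
mkdir -p pics; cat > h.py <<'E'
import numpy as np, cv2, pickle
from plant import r, eyes
def snap(n):
    s=eyes.snapshot(n); pickle.dump(s,open(f'{n}.pkl','wb')); return s
def world(s):
    K=s['mtx'];h,w=s['z_map'].shape
    u,v=np.meshgrid(np.arange(w),np.arange(h))
    d=np.array([s['k1'],0,0,0],float)
    p=cv2.undistortPoints(np.stack([u,v],-1).reshape(-1,1,2).astype(float),K,d,).reshape(h,w,2)
    z=s['z_map'];P=np.stack([p[...,0]*z,p[...,1]*z,z],-1)
    T=s['extrinsics'];return P@T[:3,:3].T+T[:3,3]
def save(s,f,box=None,k=1):
    im=s['pixels'][...,::-1]
    if box: x0,y0,x1,y1=box; im=im[y0:y1,x0:x1]
    cv2.imwrite('pics/'+f,cv2.resize(im,None,fx=k,fy=k,interpolation=cv2.INTER_CUBIC))
E
python3 - <<'E'
from h import *
for n in ('scene','side'):
    s=snap(n); save(s,n+'0.png',None,1.42); print(n,s['extrinsics'].round(3).tolist(),s['k1'])
E
```

```text
scene [[0.174, 0.777, -0.606, 1.334], [0.985, -0.144, 0.098, -0.196], [-0.012, -0.613, -0.79, 1.191], [0.0, 0.0, 0.0, 1.0]] -0.18002115267722366
side [[-0.985, -0.098, 0.141, 0.33], [-0.172, 0.565, -0.807, 0.796], [-0.0, -0.819, -0.574, 0.648], [0.0, 0.0, 0.0, 1.0]] -0.0387026176159175
```

View pics/scene0.png

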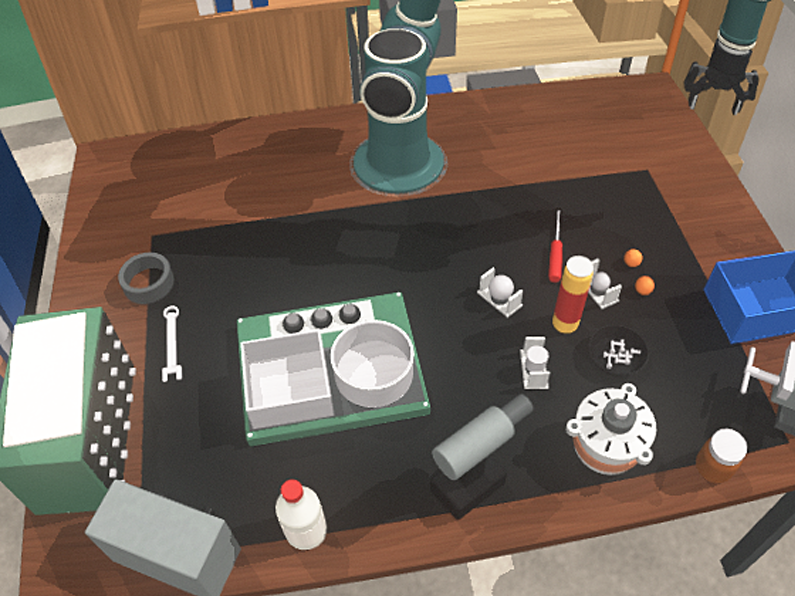

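View pics/side0.png

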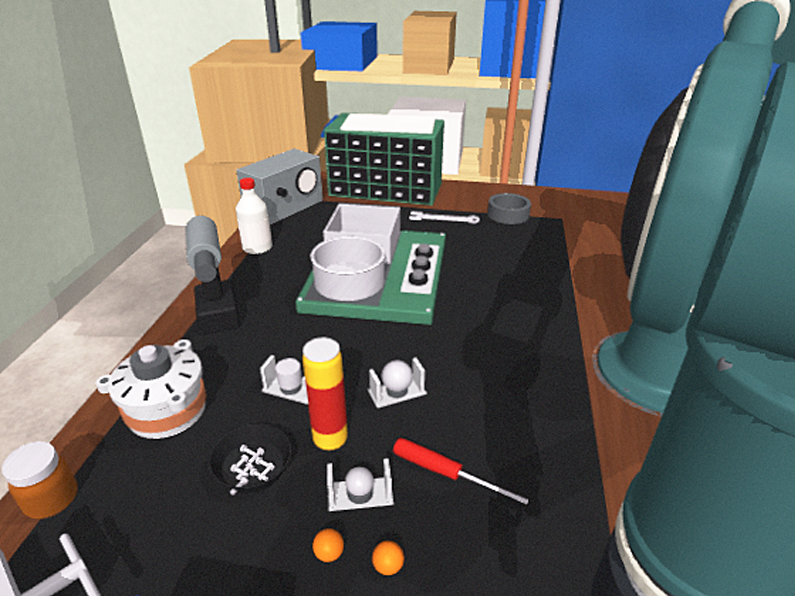

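Scene view, enlarged-picture pixels: large ball (501,289), small ball (600,283) partly behind the spray can (573,295), and roller (537,357). The round pot is at (372,363), left as seen from the robot, and the square pot at (287,378). In the side view the large ball is at (397,376), the small ball at (359,484) and the roller at (289,375). The keys run along the robot-side edge.

Possible mix-ups for the small ball, in scene pixels: orange balls (633,258) and (645,285), the roller (537,357), and the large ball (501,289). I choose the grey ball in the cradle at (600,283), and check it in a crop.

```bash
python3 - <<'E'
from h import *
from scipy.optimize import least_squares
S={n:pickle.load(open(n+'.pkl','rb')) for n in('scene','side')}
W={n:world(S[n]) for n in S}
save(S['side'],'crop.png',(170,220,400,410),3)
px={'large':{'scene':(501,289),'side':(397,376)},'small':{'scene':(602,283),'side':(359,484)},'roller':{'scene':(537,357),'side':(289,375)}}
for k,d in px.items():
  for n,(u,v) in d.items():
    w=W[n]; p0=w[int(v/1.42),int(u/1.42)]
    P=w[S[n]['z_map']>0]; near=P[np.linalg.norm(P[:,:2]-p0[:2],axis=1)<.08]
    if k!='roller':
      R=.025 if k=='large' else .019
      c=p0+[0,0,-.01]
      for _ in range(4):
        q=near[(abs(np.linalg.norm(near-c,axis=1)-R)<.008-.001*_)&(near[:,2]>.026)]
        c=least_squares(lambda x:np.linalg.norm(q-x,axis=1)-R,c,loss='soft_l1',f_scale=.001).x
      print(k,n,c.round(4),len(q))
    else: c=p0; print(k,n,p0.round(4))
    t=near[(abs(near[:,2]-.050)<.003)]
    dd=np.linalg.norm(t[:,:2]-c[:2],axis=1); t=t[(dd>.03)&(dd<.046)]
    if len(t)>8:
      # cheek tops: two lines at local x=±38; fit centre+yaw
      def f(x):
        a=np.array([np.cos(x[2]),np.sin(x[2])]); e=(t[:,:2]-x[:2]); lx=e@a; ly=e@np.array([-a[1],a[0]])
        return np.r_[np.maximum(abs(abs(lx)-.038)-.003,0),np.maximum(abs(ly)-.018,0),(x[:2]-c[:2])*.3]
      best=min((least_squares(f,[*c[:2],y]) for y in np.radians(np.arange(-90,90,15))),key=lambda o:o.cost)
      print('  cradle',best.x[:2].round(4),np.degrees(best.x[2]).round(1),len(t),best.cost)
# pots: rim pts at z~.096
for n in W:
  w=W[n];P=w[(S[n]['z_map']>0)]
  g=S[n]['pixels'].astype(int);m=(g[...,1]-g[...,0]>25)&(g[...,1]-g[...,2]>5)&(abs(w[...,2]-.03)<.006)&(w[...,0]>.3)&(w[...,0]<1)
  q=w[m][:,:2].astype(np.float32);print(n,'deck',cv2.minAreaRect(q),len(q))
  t=P[(abs(P[:,2]-.096)<.003)&(np.abs(P[:,0]-.65)<.2)&(abs(P[:,1]+.1)<.25)]
  for nm,sel in(('left',t[:,1]>-.12),('right',t[:,1]<-.13)):
    q=t[sel]; print(n,nm,len(q),q.min(0).round(3) if len(q) else'',q.max(0).round(3) if len(q) else '',cv2.minAreaRect(q[:,:2].astype(np.float32)))
uv={'scene':[(293,323),(321,318),(349,313)],'side':[(425,251),(421,263),(418,277)]}
for n in uv: print(n,[W[n][int(v/1.42),int(u/1.42)].round(4).tolist() for u,v in uv[n]])
for nm,(u,v) in {'can':(579,268)}.items(): print(nm,W['scene'][int(v/1.42),int(u/1.42)])
E
```

```text
large scene [0.4446 0.1326 0.0383] 237
  cradle [0.4464 0.1312] -147.9 45 5.816915618844639e-06
large side [0.4487 0.1535 0.049 ] 155
  cradle [0.4502 0.14  ] 6.3 18 0.0005750814085152244
small scene [0.4602 0.3378 0.0288] 109
  cradle [0.4603 0.3384] 13.4 26 1.6909506596913873e-06
small side [0.4604 0.3368 0.0292] 307
  cradle [0.4601 0.3376] 16.9 106 5.483094259136751e-07
roller scene [0.6268 0.1535 0.0524]
  cradle [0.6231 0.1545] -11.6 44 1.707899250853235e-06
roller side [0.6136 0.1721 0.0483]
  cradle [0.6163 0.1809] -62.2 30 0.00026133427327851505
scene deck ((0.5822219848632812, -0.41816994547843933), (0.3070840537548065, 0.7530354857444763), 8.778934478759766) 2113
scene left 140 [ 0.526 -0.119  0.093] [0.85  0.002 0.099] ((0.6897585988044739, -0.07522601634263992), (0.33840930461883545, 0.0680035725235939), 16.306489944458008)
scene right 394 [ 0.518 -0.348  0.093] [ 0.672 -0.13   0.099] ((0.5959768295288086, -0.2391168773174286), (0.14916720986366272, 0.22191597521305084), 1.6081873178482056)
side deck ((0.5828242897987366, -0.39067015051841736), (0.31556788086891174, 0.7001230120658875), 7.187049388885498) 1593
side left 104 [ 0.523 -0.12   0.093] [0.834 0.005 0.098] ((0.6834803223609924, -0.07465510815382004), (0.33274784684181213, 0.07008272409439087), 15.872010231018066)
side right 222 [ 0.518 -0.345  0.093] [ 0.849 -0.131  0.099] ((0.6842691898345947, -0.23730099201202393), (0.3278701603412628, 0.2144405096769333), 1.2522363662719727)
scene [[0.4663, -0.2794, 0.0501], [0.4651, -0.2246, 0.0532], [0.4622, -0.1726, 0.0503]]
side [[0.4525, -0.2691, 0.047], [0.4542, -0.2129, 0.0471], [0.4521, -0.1551, 0.0477]]
can [0.53639084 0.23942885 0.18140165]
```

View pics/crop.png

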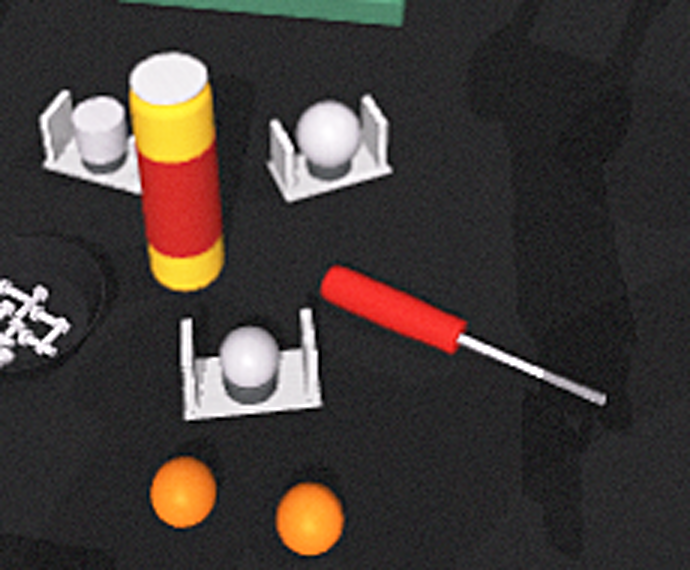

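The crop confirms it: grey small ball in its cradle at (250,357), large ball at (328,135), roller at (100,130), and orange balls at (183,492) and (310,518), which stay put. Next I'll tighten the fits.

```bash
python3 - <<'E'
from h import *
from scipy.optimize import least_squares
S={n:pickle.load(open(n+'.pkl','rb')) for n in('scene','side')}
W={n:world(S[n]) for n in S}
A=np.concatenate([W[n][S[n]['z_map']>0] for n in S]); C=np.concatenate([S[n]['pixels'][S[n]['z_map']>0] for n in S]).astype(int)
src=np.concatenate([np.full((S[n]['z_map']>0).sum(),i) for i,n in enumerate(S)])
def cr(c0,R):
  for k in(0,1,2):
    s=(src==k) if k<2 else src>=0
    P=A[s];c=np.array(c0,float)
    for tol in(.01,.006,.004):
      q=P[(abs(np.linalg.norm(P-c,axis=1)-R)<tol)&(P[:,2]>.026)]
      c=least_squares(lambda x:np.linalg.norm(q-x,axis=1)-R,c,loss='soft_l1',f_scale=.001).x
    d=np.linalg.norm(P[:,:2]-c0[:2],axis=1); t=P[(abs(P[:,2]-.05)<.003)&(d>.032)&(d<.046)]
    def f(x):
      a=np.array([np.cos(x[2]),np.sin(x[2])]);e=t[:,:2]-x[:2];lx=e@a;ly=e@np.array([-a[1],a[0]])
      return np.r_[np.maximum(abs(abs(lx)-.038)-.003,0),np.maximum(abs(ly)-.018,0)]
    b=min((least_squares(f,[*c[:2],y],loss='soft_l1',f_scale=.001) for y in np.radians(np.arange(-90,90,15))),key=lambda o:o.cost)
    print(k,c.round(4),len(q),b.x[:2].round(4),np.degrees(b.x[2]).round(1),len(t))
cr([.4446,.1326,.038],.025); cr([.460,.3375,.030],.019)
for k in(0,1,2):
  s=((src==k) if k<2 else src>=0)&(abs(A[:,2]-.096)<.002)
  t=A[s&(A[:,0]>.48)&(A[:,0]<.70)&(A[:,1]>-.36)&(A[:,1]<.02)][:,:2]
  def f(x): # square centre, yaw; round at +156mm
    a=np.array([np.cos(x[2]),np.sin(x[2])]);b=np.array([-a[1],a[0]])
    m=x[:2];e=t-(m+.078*b);dr=abs(np.linalg.norm(e,axis=1)-.070)
    e=t-(m-.078*b);ds=abs(np.maximum(abs(e@a),abs(e@b))-.070)
    return np.minimum(dr,ds)
  o=least_squares(f,[.59,-.165,.0],loss='soft_l1',f_scale=.002);x=o.x
  a=np.array([np.cos(x[2]),np.sin(x[2])]);b=np.array([-a[1],a[0]])
  print('pots',k,len(t),'round',(x[:2]+.078*b).round(4),'sq',(x[:2]-.078*b).round(4),np.degrees(x[2]).round(2),np.median(f(x)).round(4))
K=A[(C.sum(1)<330)&(A[:,2]>.043)&(A[:,2]<.06)&(abs(A[:,0]-.46)<.04)&(A[:,1]>-.32)&(A[:,1]<-.12)]
sK=K
for y in(-.165,-.22,-.275):
  q=K[(abs(K[:,1]-y)<.024)]; q=q[q[:,2]>np.percentile(q[:,2],30)]
  print('key',y,cv2.minEnclosingCircle(q[:,:2].astype(np.float32)),np.percentile(q[:,2],[10,50,95]).round(4),np.median(q,0).round(4))
def blob(m,n):
  q=A[m]; print(n,np.median(q,0).round(3),q.min(0).round(3),q.max(0).round(3))
wk=(A[:,0]>.3)&(A[:,0]<.9)&(A[:,1]>0)&(A[:,1]<.55)
blob(wk&(C[:,0]>200)&(C[:,1]>80)&(C[:,1]<150)&(C[:,2]<70)&(A[:,2]<.06)&(A[:,1]>.36),'orange')
blob(wk&(A[:,2]>.17)&(A[:,2]<.185)&(A[:,1]<.35),'cantop')
blob(wk&(C[:,0]>140)&(C[:,1]<50)&(A[:,2]<.05)&(A[:,0]<.46),'sd handle')
print(r.state())
E
```

```text
0 [0.4445 0.1325 0.0383] 224 [0.4465 0.1311] 31.9 45
1 [0.4443 0.1315 0.0365] 359 [0.4443 0.1335] 31.2 54
2 [0.4444 0.1316 0.037 ] 575 [0.4459 0.1316] 32.1 99
0 [0.4601 0.3376 0.0288] 100 [0.4603 0.3385] 13.3 26
1 [0.4604 0.3368 0.0292] 307 [0.4601 0.3376] 16.8 106
2 [0.4603 0.3369 0.0291] 404 [0.4602 0.3384] 15.2 132
pots 0 399 round [ 0.5938 -0.1442] sq [ 0.5978 -0.3001] 1.5 0.0015
pots 1 205 round [ 0.5916 -0.1424] sq [ 0.5951 -0.2983] 1.27 0.0017
pots 2 604 round [ 0.593  -0.1436] sq [ 0.597  -0.2996] 1.48 0.0017
key -0.165 ((0.4574890732765198, -0.16892603039741516), 0.017865320667624474) [0.0441 0.0459 0.0549] [ 0.4562 -0.1676  0.0459]
key -0.22 ((0.46010008454322815, -0.2258366346359253), 0.018883544951677322) [0.0441 0.0455 0.0494] [ 0.4583 -0.2357  0.0455]
key -0.275 ((0.46146297454833984, -0.27986323833465576), 0.017249401658773422) [0.0439 0.0448 0.051 ] [ 0.4639 -0.2845  0.0448]
orange [0.464 0.433 0.029] [0.386 0.412 0.001] [0.87  0.457 0.058]
cantop [0.777 0.074 0.175] [0.504 0.001 0.17 ] [0.85  0.27  0.185]
sd handle [0.381 0.276 0.019] [0.329 0.237 0.002] [0.43  0.297 0.028]
{'time_s': 0.1, 'joint_positions': array([ 6.89924497e+01,  1.51663435e+01,  9.19749026e+01,  5.41452045e-04,
        7.29780933e+01, -2.11504032e+00]), 'dq': array([ 0.02474916, -0.07995169, -0.15283293,  0.03445643,  0.15018163,
        0.05382476]), 'joint_efforts': array([ 2.07921471e-04, -5.16702068e+01, -3.68588090e+01, -6.22681614e-05,
        6.32753319e-03,  4.34024707e-05]), 'ee_pos': array([0.21832617, 0.63800176, 0.23005499]), 'eef_rot': array([-1.79880761e+02, -4.92138753e-03,  1.61107326e+02]), 'force': array([-0.37278437, -0.17634386,  0.34761694]), 'torque': array([-0.00884715,  0.03050079, -0.06762441]), 'finger_force': 0.0, 'opening': 0.9986042741142047}
```

Request:
play_rows(steps="0 0 0.47 0.757 -0.938 -0.2 1;0 0 0.47 0.757 -0.938 -0.2 1;0 0 0.47 0.757 -0.938 -0.2 1;0 0 0.47 0.757 -0.938 -0.2 1;0 0 0.47 0.757 -0.938 -0.2 1;0 0 0.47 0.757 -0.938 -0.2 1;0 0 0.47 0.757 -0.938 -0.2 1;0 0 0.47 0.757 -0.938 -0.2 1", newtons=40)

```text
time_s: 1.1
ee_pos: [0.3399, 0.4875, 0.1986]
eef_rot: [-180.0, -0.0, 178.4]
force: [0.6, 0.6, 0.5]
opening: 1.0
finger_force: 0.0
```

Request:
play_rows(steps="0 0 0.47 0.757 -0.938 -0.2 1;0 0 0.47 0.757 -0.938 -0.2 1;0 0 0.47 0.757 -0.938 -0.2 1;0 0 0.47 0.757 -0.938 -0.2 1;0 0 0.47 0.757 -0.938 -0.2 1;0 0 0.47 0.757 -0.938 -0.2 1;0 0 0.47 0.757 -0.938 -0.2 1;0 0 0.47 0.757 -0.938 -0.2 1")

```text
time_s: 2.1
ee_pos: [0.4609, 0.3376, 0.1666]
eef_rot: [-180.0, -0.1, -164.4]
force: [0.2, -0.0, 0.1]
opening: 1.003
finger_force: 0.0
```

Request:
play_rows(steps="0 0 0 0 0 0 1;0 0 0 0 0 0 1;0 0 0 0 0 0 1")

```text
time_s: 2.48
ee_pos: [0.4604, 0.3391, 0.1674]
eef_rot: [180.0, -0.0, -164.4]
force: [-0.2, 0.5, 0.5]
opening: 1.003
finger_force: 0.0
```

```bash
cat >> h.py <<'E'
from scipy.optimize import least_squares
def ballfit(s,c0,R):
    P=world(s)[s['z_map']>0]; c=np.array(c0,float)
    for tol in(.01,.006,.004):
        q=P[(abs(np.linalg.norm(P-c,axis=1)-R)<tol)&(P[:,2]>.026)]
        c=least_squares(lambda x:np.linalg.norm(q-x,axis=1)-R,c,loss='soft_l1',f_scale=.001).x
    d=np.linalg.norm(P[:,:2]-c0[:2],axis=1); t=P[(abs(P[:,2]-.05)<.003)&(d>.032)&(d<.046)]
    def f(x):
        a=np.array([np.cos(x[2]),np.sin(x[2])]);e=t[:,:2]-x[:2];lx=e@a;ly=e@np.array([-a[1],a[0]])
        return np.r_[np.maximum(abs(abs(lx)-.038)-.003,0),np.maximum(abs(ly)-.018,0)]
    b=min((least_squares(f,[*c[:2],y],loss='soft_l1',f_scale=.001) for y in np.radians(np.arange(-90,90,15))),key=lambda o:o.cost)
    print(c.round(4),len(q),b.x[:2].round(4),np.degrees(b.x[2]).round(1),len(t))
E
python3 - <<'E'
from h import *
s=snap('wrist');save(s,'w1.png')
ballfit(s,[.4602,.3375,.030],.019); print(r.state()['ee_pos'],r.state()['eef_rot'])
E
```

```text
[0.4601 0.3386 0.0298] 1788 [0.4598 0.3384] 16.9 831
[0.46036585 0.33913459 0.167381  ] [ 1.79985811e+02  2.08927655e-03 -1.64382288e+02]
```

View pics/w1.png

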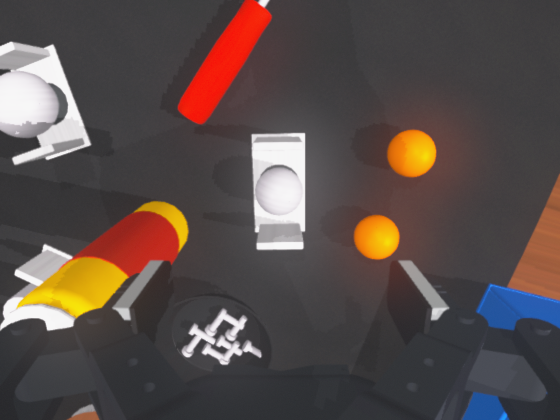

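The wrist view shows the small ball centred at (279,190) with its cheeks above and below. The orange balls at (375,237) and (411,153) lie outside the finger path. Now I go down.

Request:
play_rows(steps="0 0 0.26 0 0 -1 0.5;0 0 0 0 -0.02 -1 0.5;0 0 0 0 0 -1 0.5;0 0 0 0 0 -1 0.5;0 0 0 0 0 -1 0.5;0 0 0 0 0 -0.8 0.5;0 0 0 0 0 -0.5 0.5;0 0 0 0 0 -0.4 0.5")

```text
time_s: 3.52
ee_pos: [0.461, 0.3382, 0.0328]
eef_rot: [180.0, 0.0, -163.2]
force: [-0.4, 0.4, -0.3]
opening: 0.747
finger_force: 0.0
```

Request:
play_rows(steps="0 0 0 0 0 -0.4 0.5;0 0 0 0 0 -0.4 0.5;0 0 0 0 0 0 0.5;0 0 0 0 0 0 0.5")

```text
time_s: 4.03
ee_pos: [0.461, 0.3382, 0.0175]
eef_rot: [180.0, 0.0, -163.2]
force: [-0.4, 0.6, -0.1]
opening: 0.748
finger_force: 0.0
```

Request:
play_rows(steps="0 0 0 0 0 -0.15 0.5;0 0 0 0 0 0 0.1;0 0 0 0 0 0 -0.1;0 0 0 0 0 0 -0.2;0 0 0 0 0 0 -0.4;0 0 0 0 0 0 -0.6;0 0 0 0 0 0 -0.6", newtons=40)

```text
time_s: 4.9
ee_pos: [0.4609, 0.3381, 0.0145]
eef_rot: [180.0, 0.0, -163.2]
force: [-1.8, -2.0, 3.9]
opening: 0.419
finger_force: 39.8
```

Request:
play_rows(steps="0 0 0 0 0 0 -1;0 0 0 0 0 0.15 -1;0 0 0 0 0 0.3 -1;0 0 0 0 0 0.5 -1;0 0 0 0 0 0.5 -1;0 0 0 0 0 0.5 -1;0 0 0 0 0 0 -1")

```text
time_s: 5.78
ee_pos: [0.4618, 0.3388, 0.0549]
eef_rot: [180.0, 0.2, -163.2]
force: [-0.8, -0.4, -1.8]
opening: 0.418
finger_force: 40.1
```

```bash
python3 - <<'E'
from h import *
s=snap('side');save(s,'g1.png',(180,250,340,380),4)
print(r.state()['ee_pos'],r.state()['force'],r.state()['opening'],r.state()['finger_force'])
E
```

```text
[0.46134413 0.33840614 0.05412193] [-0.20224279  0.30275229 -2.08200709] 0.4192564030468387 40.09931445121765
```

View pics/g1.png

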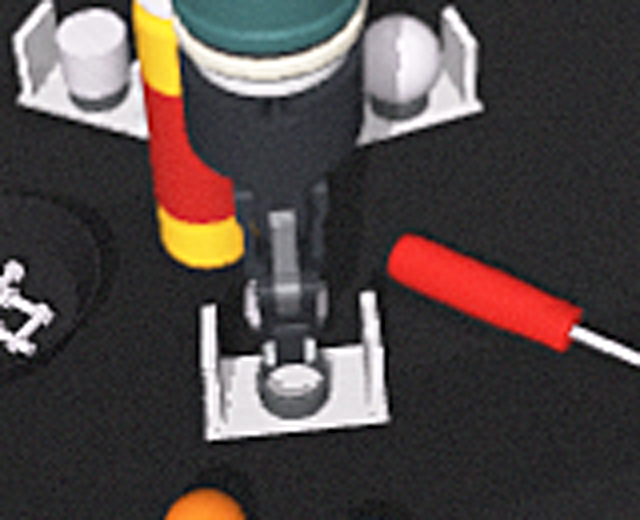

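The cradle is empty and the load reads about 2.1 N, so the ball is held. Next I carry it high to the square pot.

Request:
play_rows(steps="0 0 0 0 0 0.6 -1;0 0 0 0 0 1 -1;0 0 0 0 0 1 -1;0 0 0 0 0 1 -1;0 0 0 0 0 1 -1;0 0 0 0 0 1 -1;0 0 0 0 0 1 -1;0 0 0 0 -0.4 0.7 -1")

```text
time_s: 6.82
ee_pos: [0.4612, 0.3304, 0.201]
eef_rot: [180.0, 0.1, -163.2]
force: [-0.0, -0.4, -2.8]
opening: 0.422
finger_force: 40.2
```

Request:
play_rows(steps="0 0 -0.1 0.1 -0.8 0 -1;0 0 -0.1 0.1 -1 0 -1;0 0 -0.1 0.1 -1 0 -1;0 0 -0.1 0.1 -1 0 -1;0 0 -0.1 0.1 -1 0 -1;0 0 -0.1 0.1 -1 0 -1;0 0 -0.1 0.1 -1 0 -1;0 0 -0.1 0.1 -1 0 -1")

```text
time_s: 7.82
ee_pos: [0.477, 0.1727, 0.1994]
eef_rot: [-180.0, 0.0, -166.9]
force: [0.5, 0.0, -1.5]
opening: 0.42
finger_force: 40.2
```

Request:
play_rows(steps="0 0 -0.1 0.25 -1 0 -1;0 0 -0.1 0.25 -1 0 -1;0 0 -0.1 0.25 -1 0 -1;0 0 -0.1 0.25 -1 0 -1;0 0 -0.1 0.25 -1 0 -1;0 0 -0.1 0.25 -1 0 -1;0 0 -0.1 0.25 -1 0 -1;0 0 -0.1 0.25 -1 0 -1")

```text
time_s: 8.82
ee_pos: [0.5168, 0.0126, 0.1993]
eef_rot: [-180.0, 0.0, -170.6]
force: [-0.4, 0.1, -2.5]
opening: 0.421
finger_force: 40.2
```

Request:
play_rows(steps="0 0 -0.1 0.25 -1 0 -1;0 0 -0.1 0.25 -1 0 -1;0 0 -0.1 0.25 -1 0 -1;0 0 -0.1 0.25 -1 0 -1;0 0 -0.1 0.25 -1 0 -1;0 0 -0.1 0.25 -1 0 -1;0 0 -0.1 0.25 -1 0 -1;0 0 -0.1 0.25 -1 0 -1")

```text
time_s: 9.82
ee_pos: [0.5572, -0.1473, 0.1992]
eef_rot: [180.0, -0.0, -174.3]
force: [0.2, 0.7, -1.5]
opening: 0.422
finger_force: 40.2
```

Request:
play_rows(steps="0 0 -0.115 0.25 -0.95 0 -1;0 0 -0.115 0.25 -0.95 0 -1;0 0 -0.115 0.25 -0.95 0 -1;0 0 -0.115 0.25 -0.95 0 -1;0 0 -0.115 0.25 -0.95 0 -1;0 0 -0.115 0.25 -0.95 0 -1;0 0 -0.115 0.25 -0.95 0 -1;0 0 -0.115 0.25 -0.95 0 -1")

```text
time_s: 10.82
ee_pos: [0.5972, -0.2992, 0.1992]
eef_rot: [180.0, -0.0, -178.5]
force: [-0.7, -0.3, -2.2]
opening: 0.417
finger_force: 40.2
```

Request:
play_rows(steps="0 0 0 0 0 0 -1;0 0 0 0 0 0 -1")

```text
time_s: 11.08
ee_pos: [0.5967, -0.2978, 0.1991]
eef_rot: [180.0, -0.0, -178.5]
force: [-0.3, 0.3, -1.9]
opening: 0.42
finger_force: 40.2
```

```bash
python3 - <<'E'
from h import *
s=snap('wrist');save(s,'w2.png')
print(r.state()['ee_pos'],r.state()['eef_rot'])
P=world(s)[s['z_map']>0]
t=P[(abs(P[:,2]-.096)<.002)&(abs(P[:,0]-.597)<.09)&(abs(P[:,1]+.30)<.085)][:,:2]
def f(x):
    a=np.array([np.cos(x[2]),np.sin(x[2])]);b=np.array([-a[1],a[0]]);e=t-x[:2]
    return abs(np.maximum(abs(e@a),abs(e@b))-.070)
o=least_squares(f,[.597,-.2996,.026],loss='soft_l1',f_scale=.002);print(len(t),o.x.round(4),np.median(f(o.x)))
q=P[(abs(P[:,0]-.597)<.04)&(abs(P[:,1]+.30)<.04)&(P[:,2]<.06)];print('floor z',np.median(q[:,2]),len(q))
E
```

```text
[ 0.59668124 -0.29751647  0.19913241] [ 1.79965751e+02 -2.36569486e-02 -1.78445342e+02]
3855 [ 0.5965 -0.2995  0.0246] 0.0011740190646280096
floor z 0.03447792273989597 8333
```

View pics/w2.png

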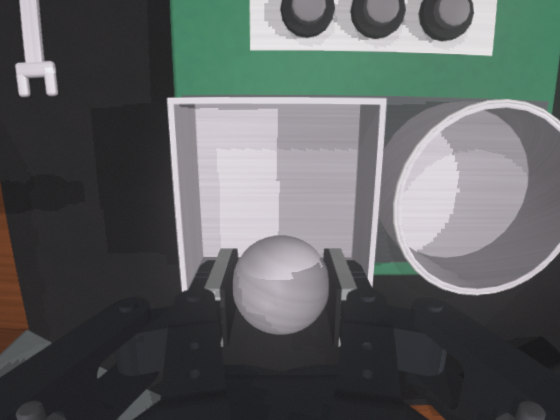

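The ball at (281,285) is held over the square pot and centred. Lower it.

Request:
play_rows(steps="0 0 0 0 -0.1 -1 -1;0 0 0 0 0 -1 -1;0 0 0 0 0 -1 -1;0 0 0 0 0 -1 -1;0 0 0 0 0 -1 -1;0 0 0 0 0 -0.8 -1;0 0 0 0 0 -0.6 -1;0 0 0 0 0 -0.4 -1")

```text
time_s: 12.12
ee_pos: [0.5968, -0.3, 0.0625]
eef_rot: [180.0, -0.0, -178.5]
force: [0.5, 0.1, -1.6]
opening: 0.424
finger_force: 40.2
```

Request:
play_rows(steps="0 0 0 0 0 -0.3 -1;0 0 0 0 0 -0.3 -1;0 0 0 0 0 0 -1;0 0 0 0 0 0 -1")

```text
time_s: 12.62
ee_pos: [0.5971, -0.3001, 0.0517]
eef_rot: [-180.0, 0.0, -178.5]
force: [0.8, -1.2, -1.9]
opening: 0.421
finger_force: 40.2
```

Target about .0385.

Request:
play_rows(steps="0 0 0 0 0 -0.25 -1;0 0 0 0 0 -0.2 -1;0 0 0 0 0 -0.1 -1;0 0 0 0 0 -0.05 -1;0 0 0 0 0 0 -1;0 0 0 0 0 0 -1")

```text
time_s: 13.38
ee_pos: [0.597, -0.3, 0.0394]
eef_rot: [-180.0, 0.0, -178.5]
force: [0.5, 1.2, -2.3]
opening: 0.423
finger_force: 40.2
```

Request:
play_rows(steps="0 0 0 0 0 -0.05 -1;0 0 0 0 0 0 -1;0 0 0 0 0 -0.05 -1;0 0 0 0 0 0 -1;0 0 0 0 0 0 -1")

```text
time_s: 14.0
ee_pos: [0.5971, -0.3, 0.038]
eef_rot: [-180.0, 0.0, -178.5]
force: [-1.7, 1.7, 5.0]
opening: 0.421
finger_force: 40.6
```

It has touched the floor. Release.

Request:
play_rows(steps="0 0 0 0 0 0.02 -0.1;0 0 0 0 0 0 0.1;0 0 0 0 0 0 0.3;0 0 0 0 0 0 0.4;0 0 0 0 0 0 0.4;0 0 0 0 0 0 0.4")

```text
time_s: 14.75
ee_pos: [0.5968, -0.2999, 0.0376]
eef_rot: [180.0, -0.0, -178.5]
force: [0.4, -0.8, 0.3]
opening: 0.702
finger_force: 0.0
```

Request:
play_rows(steps="0 0 0 0 0 0.4 0.4;0 0 0 0 0 0.8 0.4;0 0 0 0 0 1 0.4;0 0 0 0 0 1 0.4;0 0 0 0 0 1 0.4;0 0 0 0 0 1 0.4;0 0 0 0 0 1 0.4;0 0 0 0 0 1 0.4")

```text
time_s: 15.75
ee_pos: [0.5968, -0.2999, 0.1831]
eef_rot: [-180.0, 0.0, -178.5]
force: [0.1, -0.3, 0.1]
opening: 0.7
finger_force: 0.0
```

```bash
python3 - <<'E'
from h import *
s=snap('scene');save(s,'s2.png',(160,190,320,310),4)
P=world(s)[s['z_map']>0]; c=np.array([.597,-.2996,.053])
for tol in(.012,.006,.004):
    q=P[(abs(np.linalg.norm(P-c,axis=1)-.019)<tol)&(P[:,2]>.04)]
    c=least_squares(lambda x:np.linalg.norm(q-x,axis=1)-.019,c,loss='soft_l1',f_scale=.001).x
print(c,len(q))
E
```

```text
[ 0.5967464  -0.2984773   0.05193561] 173
```

View pics/s2.png

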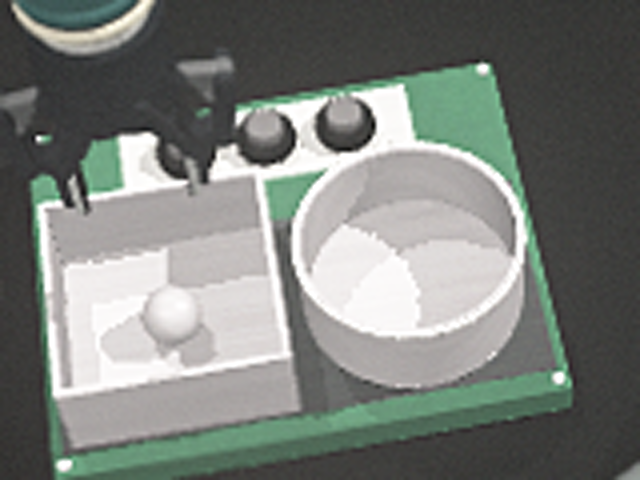

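The small ball rests at the centre of the square pot, at (172,313). Now the large ball.

Request:
play_rows(steps="0 0 0.277 -0.317 0.9 0 0.8;0 0 0.277 -0.317 0.9 0 0.8;0 0 0.277 -0.317 0.9 0 0.8;0 0 0.277 -0.317 0.9 0 0.8;0 0 0.277 -0.317 0.9 0 0.8;0 0 0.277 -0.317 0.9 0 0.8;0 0 0.277 -0.317 0.9 0 0.8;0 0 0.277 -0.317 0.9 0 0.8")

```text
time_s: 16.8
ee_pos: [0.5457, -0.1548, 0.1818]
eef_rot: [-180.0, 0.0, -168.2]
force: [0.8, -0.3, 0.1]
opening: 0.898
finger_force: 0.0
```

Request:
play_rows(steps="0 0 0.277 -0.317 0.9 0 0.8;0 0 0.277 -0.317 0.9 0 0.8;0 0 0.277 -0.317 0.9 0 0.8;0 0 0.277 -0.317 0.9 0 0.8;0 0 0.277 -0.317 0.9 0 0.8;0 0 0.277 -0.317 0.9 0 0.8;0 0 0.277 -0.317 0.9 0 0.8;0 0 0.277 -0.317 0.9 0 0.8")

```text
time_s: 17.8
ee_pos: [0.495, -0.0108, 0.1817]
eef_rot: [-180.0, 0.0, -158.1]
force: [0.1, -0.6, -0.9]
opening: 0.896
finger_force: 0.0
```

Request:
play_rows(steps="0 0 0.277 -0.317 0.9 0 0.8;0 0 0.277 -0.317 0.9 0 0.8;0 0 0.277 -0.317 0.9 0 0.8;0 0 0.277 -0.317 0.9 0 0.8;0 0 0.277 -0.317 0.9 0 0.8;0 0 0.277 -0.317 0.9 0 0.8;0 0 0.277 -0.317 0.9 0 0.8;0 0 0.277 -0.317 0.9 0 0.8")

```text
time_s: 18.8
ee_pos: [0.4441, 0.1332, 0.1817]
eef_rot: [-180.0, 0.0, -147.9]
force: [-0.6, -0.6, 0.6]
opening: 0.897
finger_force: 0.0
```

Request:
play_rows(steps="0 0 0 0 0 0 0.8;0 0 0 0 0 0 0.8;0 0 0 0 0 0 0.8")

```text
time_s: 19.18
ee_pos: [0.4448, 0.1317, 0.1817]
eef_rot: [-180.0, 0.0, -148.0]
force: [0.4, 1.0, 0.4]
opening: 0.905
finger_force: 0.0
```

```bash
python3 - <<'E'
from h import *
s=snap('wrist')
ballfit(s,[.445,.132,.038],.025); print(r.state()['ee_pos'],r.state()['eef_rot'],r.state()['joint_positions'])
E
```

```text
[0.4446 0.1326 0.038 ] 2985 [0.4444 0.1323] 31.3 753
[0.44489303 0.13160336 0.18171529] [-1.79986303e+02  2.09045579e-03 -1.48024883e+02] [ 1.34114158e+01 -5.98960478e+00  1.19991421e+02 -1.34852463e-02
  6.59918424e+01 -1.08558215e+02]
```

Request:
play_rows(steps="0 0 -0.06 0 0.03 -1 0.8;0 0 0 0 0 -1 0.8;0 0 0 0 0 -1 0.8;0 0 0 0 0 -1 0.8;0 0 0 0 0 -1 0.8;0 0 0 0 0 -0.9 0.8;0 0 0 0 0 -0.7 0.8;0 0 0 0 0 -0.5 0.8")

```text
time_s: 20.23
ee_pos: [0.4447, 0.1324, 0.039]
eef_rot: [180.0, -0.0, -148.3]
force: [-0.0, -0.3, -0.4]
opening: 0.902
finger_force: 0.0
```

Request:
play_rows(steps="0 0 0 0 0 -0.5 0.8;0 0 0 0 0 -0.4 0.8;0 0 0 0 0 -0.3 0.8;0 0 0 0 0 0 0.8;0 0 0 0 0 0 0.8")

```text
time_s: 20.85
ee_pos: [0.445, 0.1328, 0.0159]
eef_rot: [-180.0, 0.0, -148.3]
force: [0.4, -0.1, 0.6]
opening: 0.896
finger_force: 0.0
```

Request:
play_rows(steps="0 0 0 0 0 0 0.5;0 0 0 0 0 0 0.3;0 0 0 0 0 0 0.15;0 0 0 0 0 0 0;0 0 0 0 0 0 -0.3;0 0 0 0 0 0 -1;0 0 0 0 0 0 -1", newtons=50)

```text
time_s: 21.72
ee_pos: [0.4454, 0.1324, 0.0164]
eef_rot: [-179.9, 0.0, -148.2]
force: [0.2, -3.5, 6.3]
opening: 0.567
finger_force: 50.5
```

Request:
play_rows(steps="0 0 0 0 0 0.15 -1;0 0 0 0 0 0.3 -1;0 0 0 0 0 0.5 -1;0 0 0 0 0 0.5 -1;0 0 0 0 0 0.5 -1;0 0 0 0 0 0 -1;0 0 0 0 0 0 -1")

```text
time_s: 22.6
ee_pos: [0.4446, 0.1326, 0.0547]
eef_rot: [180.0, -0.0, -148.3]
force: [-0.6, -0.2, -4.1]
opening: 0.557
finger_force: 52.1
```

Request:
play_rows(steps="0 0 0 0 0 0.6 -1;0 0 0 0 0 0.9 -1;0 0 0 0 0 0.9 -1;0 0 0 0 0 0.9 -1;0 0 0 0 0 0.9 -1;0 0 0 0 0 0.9 -1;0 0 0 0 0 0.9 -1;0 0 0 0 0 0.5 -1")

```text
time_s: 23.6
ee_pos: [0.4453, 0.1328, 0.1863]
eef_rot: [-180.0, 0.1, -148.3]
force: [0.3, -0.2, -4.7]
opening: 0.559
finger_force: 52.3
```

Request:
play_rows(steps="0 0 -0.23 0.464 -0.863 0 -1;0 0 -0.23 0.464 -0.863 0 -1;0 0 -0.23 0.464 -0.863 0 -1;0 0 -0.23 0.464 -0.863 0 -1;0 0 -0.23 0.464 -0.863 0 -1;0 0 -0.23 0.464 -0.863 0 -1;0 0 -0.23 0.464 -0.863 0 -1;0 0 -0.23 0.464 -0.863 0 -1")

```text
time_s: 24.6
ee_pos: [0.5195, -0.0066, 0.1846]
eef_rot: [180.0, -0.0, -156.8]
force: [0.9, -0.7, -4.1]
opening: 0.564
finger_force: 52.4
```

Request:
play_rows(steps="0 0 -0.23 0.464 -0.863 0 -1;0 0 -0.23 0.464 -0.863 0 -1;0 0 -0.23 0.464 -0.863 0 -1;0 0 -0.23 0.464 -0.863 0 -1;0 0 -0.23 0.464 -0.863 0 -1;0 0 -0.23 0.464 -0.863 0 -1;0 0 -0.23 0.464 -0.863 0 -1;0 0 -0.23 0.464 -0.863 0 -1")

```text
time_s: 25.6
ee_pos: [0.5938, -0.1446, 0.1846]
eef_rot: [180.0, 0.0, -165.2]
force: [1.0, 0.5, -3.8]
opening: 0.562
finger_force: 52.4
```

Request:
play_rows(steps="0 0 0 0 0 0 -1;0 0 0 0 0 0 -1;0 0 0 0 0 0 -1")

```text
time_s: 25.98
ee_pos: [0.5929, -0.143, 0.1846]
eef_rot: [180.0, -0.0, -165.1]
force: [0.2, 0.2, -4.5]
opening: 0.558
finger_force: 52.4
```

```bash
python3 - <<'E'
from h import *
s=snap('wrist');save(s,'w3.png')
print(r.state()['ee_pos'],r.state()['eef_rot'])
P=world(s)[s['z_map']>0]
t=P[(abs(P[:,2]-.096)<.002)&(abs(np.linalg.norm(P[:,:2]-[.593,-.1436],axis=1)-.07)<.01)][:,:2]
o=least_squares(lambda x:np.linalg.norm(t-x,axis=1)-.07,[.593,-.1436],loss='soft_l1',f_scale=.002);print(len(t),o.x.round(4))
# keys
q=P[(abs(P[:,0]-.46)<.04)&(P[:,1]>-.32)&(P[:,1]<-.12)&(P[:,2]>.04)&(P[:,2]<.07)]
for y in(-.168,-.223,-.279):
  k=q[abs(q[:,1]-y)<.022]; 
  if len(k): zt=np.percentile(k[:,2],90); k=k[k[:,2]>zt-.003]; print(y,zt,len(k),cv2.minEnclosingCircle(k[:,:2].astype(np.float32)),k.mean(0).round(4))
E
```

```text
[ 0.59288615 -0.14291416  0.18463715] [ 1.79983338e+02 -1.25936702e-02 -1.65084407e+02]
4338 [ 0.5921 -0.144 ]
-0.168 0.052648241639266506 413 ((0.4565642774105072, -0.16912239789962769), 0.012047681957483292) [ 0.4603 -0.1683  0.0521]
-0.223 0.043344857995179134 383 ((0.4670306444168091, -0.221645787358284), 0.016150763258337975) [ 0.4704 -0.2208  0.0423]
```

View pics/w3.png

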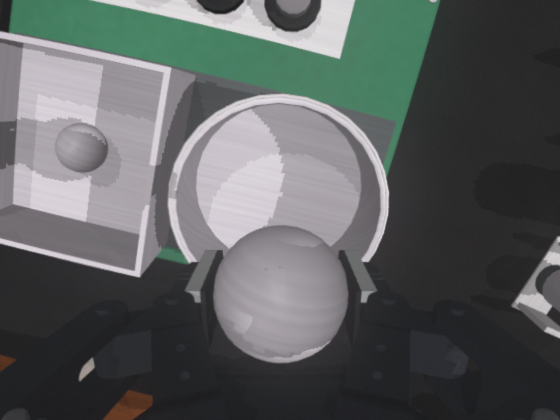

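The large ball is held over the round pot, and the small ball sits still in the square one at (80,147). Lower it.

Request:
play_rows(steps="0 0 0 -0.03 -0.05 -1 -1;0 0 0 0 0 -1 -1;0 0 0 0 0 -1 -1;0 0 0 0 0 -1 -1;0 0 0 0 0 -0.9 -1;0 0 0 0 0 -0.7 -1;0 0 0 0 0 -0.5 -1;0 0 0 0 0 -0.3 -1")

```text
time_s: 27.02
ee_pos: [0.5926, -0.1445, 0.0562]
eef_rot: [180.0, -0.0, -165.1]
force: [-0.1, -0.1, -3.6]
opening: 0.561
finger_force: 52.5
```

Request:
play_rows(steps="0 0 0 0 0 -0.3 -1;0 0 0 0 0 -0.2 -1;0 0 0 0 0 -0.1 -1;0 0 0 0 0 0 -1;0 0 0 0 0 0 -1")

```text
time_s: 27.65
ee_pos: [0.5928, -0.1446, 0.045]
eef_rot: [-180.0, 0.0, -165.1]
force: [0.4, -0.3, -3.7]
opening: 0.562
finger_force: 52.5
```

Request:
play_rows(steps="0 0 0 0 0 -0.1 -1;0 0 0 0 0 -0.08 -1;0 0 0 0 0 -0.06 -1;0 0 0 0 0 -0.03 -1;0 0 0 0 0 0 -1;0 0 0 0 0 0 -1")

```text
time_s: 28.4
ee_pos: [0.5927, -0.1444, 0.0398]
eef_rot: [-180.0, 0.0, -165.1]
force: [-2.5, 1.2, 1.1]
opening: 0.565
finger_force: 52.7
```

Request:
play_rows(steps="0 0 0 0 0 0 0.15;0 0 0 0 0 0 0.3;0 0 0 0 0 0 0.5;0 0 0 0 0 0 0.6;0 0 0 0 0 0 0.6;0 0 0 0 0 0 0.6")

```text
time_s: 29.15
ee_pos: [0.5928, -0.1446, 0.0394]
eef_rot: [-180.0, 0.0, -165.1]
force: [0.3, -0.1, -0.4]
opening: 0.798
finger_force: 0.0
```

Request:
play_rows(steps="0 0 0 0 0 0.4 0.6;0 0 0 0 0 0.8 0.6;0 0 0 0 0 1 0.6;0 0 0 0 0 1 0.6;0 0 0 0 0 1 0.6;0 0 0 0 0 1 0.6;0 0 0 0 0 1 0.6;0 0 0 0 0 1 0.6")

```text
time_s: 30.15
ee_pos: [0.5925, -0.1445, 0.1846]
eef_rot: [-180.0, -0.0, -165.1]
force: [0.0, -0.8, 0.0]
opening: 0.799
finger_force: 0.0
```

Request:
play_rows(steps="0 0 0 -0.9 0 0 0.6;0 0 0 -0.9 0 0 0.3;0 0 0 -0.9 0 0 0;0 0 0 -0.9 -0.2 0 -0.5;0 0 0 -0.9 -0.2 0 -1;0 0 0 -0.9 -0.2 0 -1;0 0 0 -0.8 -0.3 0 -1;0 0 0 0 -0.3 0 -1")

```text
time_s: 31.15
ee_pos: [0.4675, -0.169, 0.1834]
eef_rot: [-180.0, 0.0, -165.2]
force: [-0.2, -0.0, -0.3]
opening: 0.003
finger_force: 0.0
```

```bash
python3 - <<'E'
from h import *
s=snap('scene');save(s,'s3.png',(160,190,320,310),4);w=snap('wrist')
st=r.state();print(st['ee_pos'],st['opening'],st['force'])
P=world(s)[s['z_map']>0]
for c,R in(([.597,-.2996,.053],.019),([.5925,-.144,.061],.025)):
  c=np.array(c)
  for tol in(.012,.006,.004):
    q=P[(abs(np.linalg.norm(P-c,axis=1)-R)<tol)&(P[:,2]>.045)]
    c=least_squares(lambda x:np.linalg.norm(q-x,axis=1)-R,c,loss='soft_l1',f_scale=.001).x
  print(c.round(4),len(q))
for P in (P,world(w)[w['z_map']>0]):
  q=P[(abs(P[:,0]-.46)<.035)&(P[:,1]>-.32)&(P[:,1]<-.12)&(P[:,2]>.04)&(P[:,2]<.07)]
  for y in(-.168,-.223,-.279):
    k=q[abs(q[:,1]-y)<.022]
    if len(k)>5: zt=np.percentile(k[:,2],85); k=k[abs(k[:,2]-zt)<.0025]; print(y,zt.round(4),len(k),cv2.minEnclosingCircle(k[:,:2].astype(np.float32)),k.mean(0).round(4))
E
```

```text
[ 0.46889693 -0.16939491  0.18362292] 0.0007981214203284695 [ 0.25549643 -0.07673559 -0.6454388 ]
[ 0.5965 -0.2984  0.0525] 168
[ 0.592  -0.1441  0.0607] 285
-0.168 0.0524 39 ((0.45509862899780273, -0.17079941928386688), 0.01337677426636219) [ 0.4554 -0.171   0.0519]
-0.223 0.0524 39 ((0.45645660161972046, -0.2249988615512848), 0.012371486984193325) [ 0.4559 -0.2254  0.0521]
-0.279 0.0526 41 ((0.4584980607032776, -0.2792382538318634), 0.013507707044482231) [ 0.4593 -0.28    0.0523]
-0.168 0.0525 812 ((0.45312803983688354, -0.1700340360403061), 0.012761285528540611) [ 0.4528 -0.1701  0.0522]
-0.223 0.0526 836 ((0.45413079857826233, -0.22518578171730042), 0.012918295338749886) [ 0.4541 -0.2248  0.0523]
-0.279 0.0526 832 ((0.45564714074134827, -0.2796924114227295), 0.013003737665712833) [ 0.4556 -0.2793  0.0523]
```

View pics/s3.png

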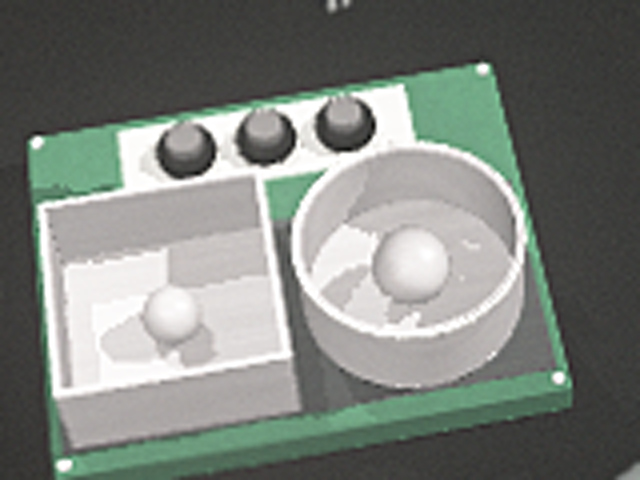

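Both balls rest in their pots, small at (172,313) and large at (410,263). Next, the left key.

Request:
play_rows(steps="0 0 0 -0.36 -0.02 -0.7 -1;0 0 0 -0.36 -0.02 -0.9 -1;0 0 0 0 0 -1 -1;0 0 0 0 0 -1 -1;0 0 0 0 0 -1 -1;0 0 0 0 0 -0.9 -1;0 0 0 0 0 -0.5 -1;0 0 0 0 0 0 -1")

```text
time_s: 32.25
ee_pos: [0.4528, -0.1687, 0.0617]
eef_rot: [179.9, -0.1, -165.1]
force: [0.4, 0.3, 0.5]
opening: 0.003
finger_force: 0.0
```

Request:
play_rows(steps="0 0 0 0 0 -0.2 -1;0 0 0 0 0 -0.2 -1;0 0 0 0 0 -0.1 -1;0 0 0 0 0 -0.1 -1;0 0 0 0 0 0 -1")

```text
time_s: 32.88
ee_pos: [0.4543, -0.1694, 0.0515]
eef_rot: [-180.0, 0.0, -165.1]
force: [-0.2, -0.4, 1.7]
opening: -0.001
finger_force: 0.8
```

Contact at about .0525. Go down 5 to 6 mm more.

Request:
play_rows(steps="0 0 0 0 0 -0.1 -1;0 0 0 0 0 -0.1 -1;0 0 0 0 0 -0.05 -1;0 0 0 0 0 0 -1")

```text
time_s: 33.38
ee_pos: [0.4544, -0.1694, 0.0465]
eef_rot: [-180.0, 0.0, -165.1]
force: [-0.7, 0.4, 3.6]
opening: -0.007
finger_force: 2.3
```

Request:
play_rows(steps="0 0 0 0 0 -0.04 -1;0 0 0 0 0 0 -1")

```text
time_s: 33.62
ee_pos: [0.4544, -0.1694, 0.046]
eef_rot: [-180.0, 0.0, -165.1]
force: [-2.0, 0.5, 7.3]
opening: 0.002
finger_force: 3.7
```

7 N against a 5 N spring means the key is on its stop. Up and over to the right key, well above the middle one.

Request:
play_rows(steps="0 0 0 0 0 0.5 -1;0 0 0 0 0 1 -1;0 0 0 0 0 0.9 -1;0 0 0 0 -0.9 0 -1;0 0 0 0.05 -1 0 -1;0 0 0 0.05 -1 0 -1;0 0 0 0 -1 0 -1;0 0 0 0 -1 0 -1")

```text
time_s: 34.62
ee_pos: [0.4558, -0.2689, 0.0929]
eef_rot: [180.0, -0.0, -165.2]
force: [-0.2, -0.2, -0.3]
opening: -0.003
finger_force: 0.0
```

Request:
play_rows(steps="0 0 0 0 -0.6 0 -1;0 0 0 0 0 0 -1;0 0 0 0 0 -0.8 -1;0 0 0 0 0 -0.6 -1;0 0 0 0 0 -0.2 -1;0 0 0 0 0 0 -1")

```text
time_s: 35.38
ee_pos: [0.4557, -0.2786, 0.0607]
eef_rot: [179.9, -0.1, -165.1]
force: [0.3, 0.3, -0.3]
opening: -0.003
finger_force: 0.0
```

Request:
play_rows(steps="0 0 0 0 0 -0.2 -1;0 0 0 0 0 -0.2 -1;0 0 0 0 0 -0.1 -1;0 0 0 0 0 -0.1 -1;0 0 0 0 0 -0.08 -1;0 0 0 0 0 -0.04 -1;0 0 0 0 0 0 -1")

```text
time_s: 36.25
ee_pos: [0.4562, -0.2793, 0.0473]
eef_rot: [-180.0, 0.0, -165.1]
force: [-0.2, 0.4, 3.6]
opening: 0.0
finger_force: 2.0
```

Request:
play_rows(steps="0 0 0 0 0 -0.03 -1;0 0 0 0 0 0 -1")

```text
time_s: 36.5
ee_pos: [0.4562, -0.2793, 0.0466]
eef_rot: [-180.0, -0.0, -165.1]
force: [-1.4, 1.8, 4.2]
opening: 0.002
finger_force: 2.2
```

Request:
play_rows(steps="0 0 0 0 0 -0.04 -1;0 0 0 0 0 0 -1")

```text
time_s: 36.75
ee_pos: [0.4562, -0.2793, 0.0461]
eef_rot: [-180.0, -0.0, -165.1]
force: [-2.2, 2.1, 5.6]
opening: -0.001
finger_force: 3.4
```

Request:
play_rows(steps="0 0 0 0 0 0.5 -1;0 0 0 0 0 1 -1;0 0 0 0 0 1 -1;0 0 0 0 0 1 -1;0 0 0 0 0 1 -1;0 0 0 0 0 0.5 -1;0 0 0 0 0 0 -1;0 0 0 0 0 0 -1")

```text
time_s: 37.75
ee_pos: [0.4556, -0.2789, 0.1447]
eef_rot: [179.9, -0.1, -165.1]
force: [-0.2, 1.4, -0.3]
opening: -0.002
finger_force: 0.0
```

```bash
python3 - <<'E'
from h import *
w=snap('wrist');s=snap('scene')
P=world(w)[w['z_map']>0]
q=P[(abs(P[:,0]-.455)<.03)&(P[:,1]>-.32)&(P[:,1]<-.12)&(P[:,2]>.035)&(P[:,2]<.07)]
for y in(-.170,-.225,-.279):
    k=q[abs(q[:,1]-y)<.011]
    if len(k): print(y,np.percentile(k[:,2],85).round(4))
P=world(s)[s['z_map']>0]
for c,R in(([.597,-.2996,.053],.019),([.5925,-.144,.061],.025)):
  q=P[(abs(np.linalg.norm(P-c,axis=1)-R)<.006)&(P[:,2]>.045)]
  print(least_squares(lambda x:np.linalg.norm(q-x,axis=1)-R,c,loss='soft_l1',f_scale=.001).x.round(4),len(q))
E
```

```text
-0.17 0.0527
-0.225 0.0527
-0.279 0.0528
[ 0.5968 -0.2985  0.0525] 173
[ 0.5915 -0.1442  0.0607] 296
```

```bash
python3 -c "
from plant import r
print(r.job_done())"
```

```text
the job is handed in; nothing more can be done
None
```

I handed the job in at about 38 s of the 72 s allowed: large ball on the floor of the round pot, small ball on the floor of the square pot, left key then right key pressed fully down. My last camera check showed all three keys back up and both balls in place. The hand-in returned no verdict.

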